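# Prove the two end switches of the jar shuttle track

## Task

The shuttle is off the jar track for cleaning, so prove its two end-of-travel roller switches by hand: push the roller arm on the robot's left sideways, away from the middle of the track, until it has clearly tripped, hold it there for a full second and let it spring back upright; then do the same with the roller arm on the robot's right. The switches are clamped somewhere along their bar, so each arm has to be felt for, and must never be bent far over towards its stop. Leave the three lidded jars standing around the track where they are.

Things in the scene. Friction and masses are not known exactly. Their poses are not given: they have to be found in the camera images.
- track: Fixed jar track: base 130 x 540 x 16 mm, guide rails (tops 50 mm above the counter), end blocks (71 mm). Origin: centre of underside; y along the track to its left end, x across it away from the robot, z up. One grey switch housing (34 x 36 mm, top 95 mm, at x = +36 mm) stands in each half, clamped by hand 85 to 155 mm from the middle: two independent distances, not measured.
- lane_mid (a point): Point above the middle of the track (track x = y = 0), 140 mm above the counter, the height of the rollers' centres. The space around it is free: closed fingers can come straight down to it. A wrench lies flat on the base below; it does not matter.
- left_arm (a joint): Left roller arm, rad: 0 upright at rest, grows leaning outwards (track +y; never inwards). Bar 60 mm long from the pivot (80 mm above counter, axis along x, at the housing's y) to the centre of a black roller, 22 mm across, x -14 to +4 mm. Sprung: 2 N at the roller to start, 4.5 N at 0.6 rad. Trips at 0.40 rad (23 mm after first touch), strained beyond 0.90 rad (47 mm), stop at 1.15.
- right_arm (a joint): Right roller arm, the mirror image of the left one: 0 upright at rest, grows leaning outwards (track -y); same sizes, spring, trip angle and strain limit.
- jar_a: Bystander: lidded glass jar, 72 mm across and 75 mm tall, beyond the track on its left half; origin at the centre of its underside.
- jar_b: Bystander: the same kind of jar, beyond the track on its right half; origin at the centre of its underside.
- jar_c: Bystander: the same kind of jar, on the robot's side of the track; origin at the centre of its underside.

How it is judged:
On the way, in this order (a step that is already met when the one before it is completed fails the run):
1. the left arm is tripped (0.40 to 0.90 rad) for 0.8 s while the right arm is at rest (value of joint left_arm between 0.4 and 0.9 rad and value of joint right_arm below 0.1 rad), for 0.8 s.
2. the left arm is back upright (value of joint left_arm below 0.1 rad), for 0.1 s.
3. the right arm is tripped (0.40 to 0.90 rad) for 0.8 s while the left arm is at rest (value of joint right_arm between 0.4 and 0.9 rad and value of joint left_arm below 0.1 rad), for 0.8 s.
At the end, for the whole second after the job is handed in: Both arms have been tripped in turn, left then right, and are back upright (under 0.10 rad); the three jars stand upright (under 0.2 rad) within 30 mm of where they were (value of joint each of left_arm, right_arm below 0.1 rad and distance of each of jar_a, jar_b, jar_c from where it was at the start of the episode below 0.03 m and angle between each of jar_a, jar_b, jar_c's own z axis and vertical below 0.2 rad); the robot touches nothing.
It fails at once if the left arm is bent beyond 0.95 rad (value of joint left_arm above 0.95 rad).
It fails at once if the right arm is bent beyond 0.95 rad (value of joint right_arm above 0.95 rad).
It fails at once if a jar is pushed more than 30 mm from its place (distance of any of jar_a, jar_b, jar_c from where it was at the start of the episode above 0.03 m).
It also fails if it takes over 64 s, if anything falls off the work surface, if the arm or the gripper's body presses on something with over 40 N, if the wrist force passes 120 N, or if a joint passes its speed limit or range.

## Robot

A 7-joint arm with a two-finger parallel gripper is mounted at the origin on the work surface. World frame = base frame: x ahead of the robot, y to its left, z up, the work surface at z = 0. Lengths are in m, angles in rad, forces in N, time in s.
With the tool pointing down it reaches from about 0.375 to 0.925 m from the base axis. Payload 3.1 kg.
Tool frame: the origin (TCP) lies midway between the tips of the shut fingers; the grasp point (between the pads) lies 19 mm behind it; z points along the fingers, x is the direction in which the jaws open and shut, and the axes are right-handed (so a half turn about z gives the same grasp; the last joint's range is limited). The gripper opens to 85 mm and grips with 20 to 120 N. Pads are 22 mm wide; open, the fingers measure 114 mm over their backs; the gripper's body (76 mm by 85 mm) begins 54 mm behind the grasp point. The pads swing forward as they close: fully open they stand 13 mm farther back than shut.
Start: joints at [1.013, 0.383, 0.044, 1.598, -0.018, 1.161, -0.05], TCP at [0.288, -0.582, 0.231] pointing down, gripper open.
Joint ranges: [-2.61, 2.61], [-0.41, 2.15], [-1.48, 1.57], [0, 2.5], [-1.57, 4.71], [0.05, 1.97], [-2.85, 2.85]. Speed limits (rad/s): [2.79, 2.79, 3.14, 3.14, 3.14, 3.14, 3.14].

## Interface

Orientations are given as a unit quaternion [x, y, z, w].
In Python, from rig import ctrl gives the robot as it stands.
- The arm moves only by the tool step_arm, never from a script. Its arguments are lists of equal length, an entry for each row: "gripper": the opening in per cent of the stroke, from 0 (shut) to 100 (fully open); "translation": the shift along the tool's x, y, z in m, a list of three; "angular": the turn, a rotation vector about the tool's x, y, z in degrees, a list of three. In form: {"gripper": [gripper, ...], "translation": [[dx, dy, dz], ...], "angular": [[ax, ay, az], ...]}. A call has exactly 5 rows; each row shifts and turns the commanded pose from where the row before left it, along the tool's axes as they then stand; what a row does not reach is not made up. A row lasts 1/10 s, in which the tool goes at most 50 mm and 8.59 degrees, less where a joint would pass 70% of its speed; a pose out of reach is approached as far as the arm can. A call is refused whole if a number of a shift passes 0.05 or a number of a turn 8.59, either way. A call with a gripper value outside its range is refused whole. The fingers move at their own pace and stop on an object; the grip force is fixed at half the most. Time passes only in rows, so rows that do not move let the fingers close, or fill a call up. It gives the time, the measured TCP pose, the force and the opening at its end, in the units of the state.
- ctrl.get_obs(): the state, without advancing time (a new reading comes with each control period).
- ctrl.get_image(name): name is "side" or "top" or "wrist"; returns a dict with "color" (420x560x3 uint8, blue, green, red), "range_z" (420x560 float32, m along the optical axis (not along the pixel's ray), 0 where there is no reading), "fx", "fy", "cx", "cy" (pixels), "camera_from_world" (4x4, takes a point from world to camera coordinates). Camera axes: x right, y down, z forward; pixel columns grow to the right and rows downward; lengths in m; the calibration is good to about 2 mm. A picture is of the moment at which its call begins.
- ctrl.sign_off(): hands the job in, once; it reports no verdict.
The state is a dict: "clock": time; "joint_positions": joint angles; "qvel": joint speeds; "effort": joint torques, N m; "tool_pos": TCP position; "ee_rot": TCP orientation; "contact_force": force on the tool from outside, world axes, zero at the start; "wrist_torque": the same for the moment, N m; "grip_width": finger opening in m.
Only numpy, scipy, OpenCV 4.12 (cv2) and the standard library are available. Lean on these libraries where they do the work, as an engineer would, in place of code of your own. Each camera call takes 0.05 s, during which the arm holds its last target.

## Working session

There is one attempt and no reset: what is moved stays moved. The work goes in short steps, Python scripts to look and compute and a tool call to move; the robot and the scene stay as the last step left them, time stands still between calls to the robot, and variables do not carry over. Pictures are saved under pics/ and viewed, and the job is handed in when it is done.

Besides the shell and the picture viewer there is one more tool, called after "Request:" as name(argument=value, ...) on one line, values as JSON. step_arm: Moves the arm, as the interface text tells. Its arguments: {"type":"object","properties":{"gripper":{"type":"array"},"translation":{"type":"array"},"angular":{"type":"array"}},"required":["gripper","translation","angular"]}

```bash
mkdir -p pics
python3 - <<'E'
from rig import ctrl
import cv2,numpy as np
o=ctrl.get_obs(); print(o)
for n in ("top","side"):
    im=ctrl.get_image(n); cv2.imwrite(f"pics/{n}0.png",im["color"]); np.savez(f"{n}0.npz",**im)
    print(n,im["fx"],im["cx"],im["cy"],np.linalg.inv(im["camera_from_world"]).round(3).tolist())
E
```

```text
{'clock': 0.0, 'joint_positions': array([ 1.01320794,  0.38382003,  0.04385751,  1.59958776, -0.01787428,
        1.16116412, -0.04986841]), 'qvel': array([-0.00096419, -0.00069519, -0.00122665,  0.00026805, -0.00108752,
       -0.0002984 ,  0.00047968]), 'effort': array([-1.81972264e-04, -4.33463180e+01,  1.02457389e+00, -2.49513477e+01,
        1.06860718e-02,  1.12382969e-02,  1.03930245e-05]), 'tool_pos': array([ 0.2880027 , -0.58166911,  0.2298908 ]), 'ee_rot': array([ 8.49660307e-01, -5.27328825e-01, -1.14149998e-03, -6.08076837e-04]), 'contact_force': array([-0.33569171, -0.24998722, -0.70043926]), 'wrist_torque': array([-0.02847576, -0.01021668,  0.00923192]), 'grip_width': 0.08542246847067286}
top 511.8597856021469 281.53238053115075 210.6744296378439 [[0.021, -0.998, 0.053, 0.518], [-1.0, -0.019, 0.022, 0.014], [-0.021, -0.054, -0.998, 0.997], [0.0, 0.0, 0.0, 1.0]]
side 530.4347047470753 284.7307185217238 199.4735561097174 [[0.975, -0.107, 0.194, 0.42], [-0.221, -0.5, 0.837, -0.662], [0.008, -0.859, -0.511, 0.521], [0.0, 0.0, 0.0, 1.0]]
```

View pics/top0.png

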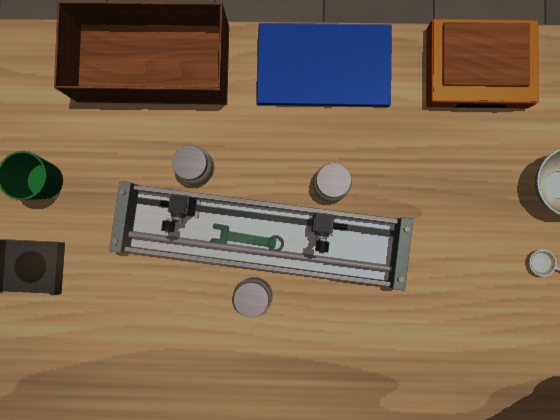

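View pics/side0.png

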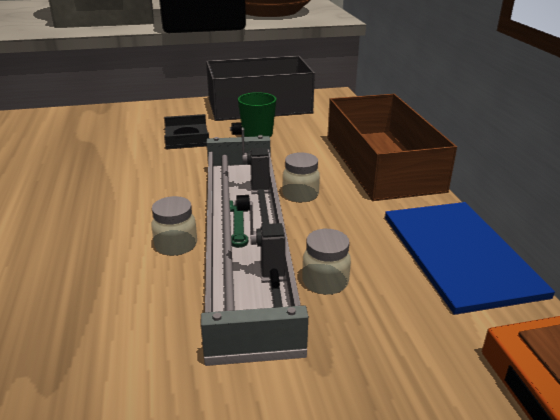

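The top view shows the track tilted slightly, with end blocks near (122,217) and (402,255). The housings are near (181,206) and (323,223), and the black rollers near (168,226) and (322,246). There are jars at (190,163), (333,181) and (252,298). Next I'll measure these.

```bash
cat > h.py <<'E'
import numpy as np
def pts(im):
    z=im["range_z"]; v,u=np.mgrid[:420,:560]
    P=np.stack([(u-im["cx"])/im["fx"]*z,(v-im["cy"])/im["fy"]*z,z,np.ones_like(z)],-1)
    return (P@np.linalg.inv(im["camera_from_world"]).T)[...,:3]
def ray(im,u,v,h):
    T=np.linalg.inv(im["camera_from_world"]); d=T[:3,:3]@[(u-im["cx"])/im["fx"],(v-im["cy"])/im["fy"],1]
    return T[:3,3]+d*(h-T[2,3])/d[2]
E
python3 - <<'E'
import numpy as np,cv2
from h import *
im=np.load("top0.npz"); W=pts(im)
def sel(u0,u1,v0,v1,z0,z1):
    w=W[v0:v1,u0:u1].reshape(-1,3); w=w[(w[:,2]>z0)&(w[:,2]<z1)]
    return len(w),w.mean(0).round(4),w.min(0).round(4),w.max(0).round(4)
L=sel(105,140,175,265,.06,.082);R=sel(382,415,210,295,.06,.082)
for n,a in dict(blockL=L,blockR=R,houL=sel(160,205,185,222,.088,.105),houR=sel(305,345,205,236,.088,.105),
 rolL=sel(150,185,210,240,.13,.16),rolR=sel(305,340,228,260,.13,.16),
 ja=sel(165,220,140,190,.065,.085),jb=sel(305,360,155,208,.065,.085),jc=sel(225,280,272,325,.065,.085)).items(): print(n,*a)
d=(L[1]-R[1])[:2]; print("len",np.linalg.norm(d)); y=d/np.linalg.norm(d); x=np.array([y[1],-y[0]])
c=(L[1]+R[1])[:2]/2; print("centre",c,"yaw",np.arctan2(-y[0],y[1]),x,y)
for n,a in dict(houL=sel(160,205,185,222,.088,.105),houR=sel(305,345,205,236,.088,.105),rolL=sel(150,185,210,240,.13,.16),rolR=sel(305,340,228,260,.13,.16)).items():
    q=a[1][:2]-c; print(n,q@x,q@y)
E
```

```text
blockL 957 [0.5511 0.328  0.07  ] [0.4861 0.3116 0.06  ] [0.6163 0.347  0.078 ]
blockR 956 [ 0.4945 -0.1837  0.0709] [ 0.4294 -0.2028  0.0601] [ 0.56   -0.1667  0.0779]
houL 395 [0.5722 0.2181 0.0921] [0.5438 0.1994 0.088 ] [0.5925 0.2367 0.1045]
houR 400 [ 0.5449 -0.04    0.0925] [ 0.5245 -0.0596  0.088 ] [ 0.5637 -0.0224  0.0966]
rolL 167 [0.5353 0.2217 0.1466] [0.5239 0.2125 0.1311] [0.5476 0.2338 0.1533]
rolR 167 [ 0.5068 -0.0352  0.1473] [ 0.4943 -0.0461  0.1366] [ 0.5192 -0.0244  0.153 ]
ja 940 [0.6525 0.2042 0.0744] [0.6219 0.1737 0.065 ] [0.6843 0.2361 0.0798]
jb 945 [ 0.6249 -0.0582  0.0749] [ 0.5943 -0.0889  0.0653] [ 0.6556 -0.0273  0.0799]
jc 979 [0.4076 0.0857 0.0748] [0.3771 0.0549 0.0655] [0.4381 0.1162 0.0799]
len 0.5148207940633324
centre [0.5228  0.07215] yaw -0.11016386013796843 [ 0.9939381  -0.10994117] [0.10994117 0.9939381 ]
houL 0.033054628321610824 0.15049635891449384
houR 0.03429593404851469 -0.10904045766475821
rolL -0.0040174756417193066 0.15001770691977728
rolR -0.0041008250333810095 -0.10845831334685965
```

Run:
```python
import cv2
a=cv2.imread("pics/top0.png")[165:305,95:425]
cv2.imwrite("pics/crop0.png",cv2.resize(cv2.convertScaleAbs(a,alpha=1.6),None,fx=2.4,fy=2.4,interpolation=cv2.INTER_CUBIC))
```

```text
(no output)
```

View pics/crop0.png

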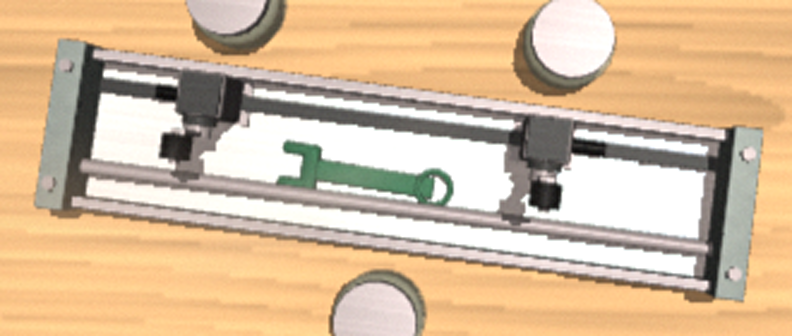

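Request:
step_arm(gripper=[0,0,0,0,0], translation=[[0,0,0],[0,0,0],[0,0,0],[0,0,0],[0,0,0]], angular=[[0,0,-8.2],[0,0,-8.2],[0,0,-8.2],[0,0,-8.2],[0,0,-8.2]])

```text
clock: 0.6
tool_pos: [0.2882, -0.582, 0.2304]
ee_rot: [0.981, -0.193, -0.001, -0.001]
contact_force: [-0.5, 1.0, 0.6]
grip_width: 0.012
```

Request:
step_arm(gripper=[0,0,0,0,0], translation=[[0,0,0],[0,0,0],[0,0,0],[0,0,0],[0,0,0]], angular=[[0,0,-8.2],[0,0,-8.2],[0,0,0],[0,0,0],[0,0,0]])

```text
clock: 1.1
tool_pos: [0.2883, -0.5823, 0.231]
ee_rot: [0.998, -0.056, -0.0, -0.0]
contact_force: [0.4, 0.1, -0.4]
grip_width: 0.0001
```

```bash
cat > g.py <<'E'
from rig import ctrl
import numpy as np
from scipy.spatial.transform import Rotation as R
c=np.array([.5228,.07215]); tx=np.array([.99394,-.10994]); ty=np.array([.10994,.99394])
def st(goal=None):
    o=ctrl.get_obs(); M=R.from_quat(o["ee_rot"]).as_matrix(); p=o["tool_pos"]
    f=o["contact_force"]
    print("t",o["clock"],"track xyz",((p[:2]-c)@tx).round(4),((p[:2]-c)@ty).round(4),p[2].round(4),"f track",(f[:2]@tx).round(2),(f[:2]@ty).round(2),f[2].round(2),"grip",o["grip_width"])
    print("tool in track: x",(M[:2,0]@tx).round(4),(M[:2,0]@ty).round(4),"z",M[:,2].round(4), "joints",o["joint_positions"].round(2))
    if goal is not None:
        d=np.array([*(c+goal[0]*tx+goal[1]*ty),goal[2]])-p; print("tool shift",(M.T@d).round(4))
E
python3 -c "
from g import *; st((-.005,0,.2))"
```

```text
t 1.1 track xyz -0.1611 -0.6763 0.231 f track 0.34 0.14 -0.43 grip 0.00011542779479292733
tool in track: x 1.0 -0.0011 z [-3.e-04  5.e-04 -1.e+00] joints [ 1.14  0.39 -0.12  1.59  0.05  1.17  0.9 ]
tool shift [ 0.1554 -0.6765  0.0312]
```

Request:
step_arm(gripper=[0,0,0,0,0], translation=[[0.0104,-0.045,0],[0.0104,-0.045,0],[0.0104,-0.045,0],[0.0104,-0.045,0],[0.0104,-0.045,0]], angular=[[0,0,0],[0,0,0],[0,0,0],[0,0,0],[0,0,0]])

```text
clock: 1.6
tool_pos: [0.3651, -0.3627, 0.2315]
ee_rot: [0.998, -0.055, 0.0, 0.0]
contact_force: [1.3, -0.0, 0.9]
grip_width: 0.0001
```

Request:
step_arm(gripper=[0,0,0,0,0], translation=[[0.0104,-0.045,0],[0.0104,-0.045,0],[0.0104,-0.045,0],[0.0104,-0.045,0],[0.0104,-0.045,0]], angular=[[0,0,0],[0,0,0],[0,0,0],[0,0,0],[0,0,0]])

```text
clock: 2.1
tool_pos: [0.4412, -0.1447, 0.2316]
ee_rot: [0.998, -0.055, 0.0, 0.0]
contact_force: [0.3, -0.3, 0.1]
grip_width: 0.0001
```

Request:
step_arm(gripper=[0,0,0,0,0], translation=[[0.0104,-0.045,0],[0.0104,-0.045,0],[0.0104,-0.045,0],[0.0104,-0.045,0],[0.0104,-0.045,0]], angular=[[0,0,0],[0,0,0],[0,0,0],[0,0,0],[0,0,0]])

```text
clock: 2.6
tool_pos: [0.5175, 0.0731, 0.2317]
ee_rot: [0.998, -0.056, 0.001, 0.0]
contact_force: [0.2, -0.3, 0.4]
grip_width: 0.0001
```

Request:
step_arm(gripper=[0,0,0,0,0], translation=[[0,0,0],[0,0,0],[0,0,0],[0,0,0],[0,0,0]], angular=[[0,0,0],[0,0,0],[0,0,0],[0,0,0],[0,0,0]])

```text
clock: 3.1
tool_pos: [0.5169, 0.0697, 0.2312]
ee_rot: [0.998, -0.056, -0.0, 0.0]
contact_force: [0.3, -0.4, 0.4]
grip_width: -0.0003
```

```bash
python3 -c "
from g import *; st((-.005,0.05,.125))"
```

```text
t 3.1 track xyz -0.0056 -0.0031 0.2312 f track 0.31 -0.36 0.39 grip -0.00031720885631790583
tool in track: x 1.0 -0.0022 z [-2.e-04 -8.e-04 -1.e+00] joints [ 0.38  0.2  -0.65  1.88  0.13  1.11 -0.44]
tool shift [ 0.0005 -0.0532  0.1061]
```

Request:
step_arm(gripper=[0,0,0,0,0], translation=[[0,0,0.021],[0,0,0.021],[0,0,0.021],[0,0,0.021],[0,0,0.021]], angular=[[0,0,0],[0,0,0],[0,0,0],[0,0,0],[0,0,0]])

```text
clock: 3.6
tool_pos: [0.5171, 0.0702, 0.1256]
ee_rot: [0.998, -0.056, 0.0, 0.0]
contact_force: [0.3, 0.1, 0.8]
grip_width: 0.0002
```

Request:
step_arm(gripper=[0,0,0,0,0], translation=[[0,-0.026,0],[0,-0.026,0],[0,-0.026,0],[0,-0.026,0],[0,0,0]], angular=[[0,0,0],[0,0,0],[0,0,0],[0,0,0],[0,0,0]])

```text
clock: 4.1
tool_pos: [0.5283, 0.1793, 0.127]
ee_rot: [0.999, -0.052, 0.001, -0.002]
contact_force: [-1.9, -0.5, -0.1]
grip_width: 0.0
```

```bash
python3 -c "
from g import *; st((-.005,0.128,.125))"
```

```text
t 4.1 track xyz -0.0063 0.1071 0.127 f track -1.8 -0.68 -0.09 grip 3.375167275256666e-05
tool in track: x 1.0 0.0055 z [ 0.0013  0.0038 -1.    ] joints [ 0.14  0.41 -0.64  1.89  0.29  0.94 -0.74]
tool shift [ 0.0014 -0.0208  0.0021]
```

Request:
step_arm(gripper=[0,0,0,0,0], translation=[[0,0,0],[0,-0.004,0],[0,-0.004,0],[0,0,0],[0,0,0]], angular=[[0,0,0],[0,0,0],[0,0,0],[0,0,0],[0,0,0]])

```text
clock: 4.6
tool_pos: [0.5293, 0.1824, 0.1263]
ee_rot: [0.998, -0.055, 0.0, 0.0]
contact_force: [0.7, 0.4, 0.3]
grip_width: 0.0001
```

Request:
step_arm(gripper=[0,0,0,0,0], translation=[[0,-0.004,0],[0,-0.004,0],[0,0,0],[0,0,0],[0,0,0]], angular=[[0,0,0],[0,0,0],[0,0,0],[0,0,0],[0,0,0]])

```text
clock: 5.1
tool_pos: [0.5301, 0.1908, 0.1262]
ee_rot: [0.999, -0.055, -0.0, 0.0]
contact_force: [-0.2, 0.2, -0.0]
grip_width: -0.0001
```

```bash
python3 -c "
from g import *; st((-.005,0.128,.125))"
```

```text
t 5.1 track xyz -0.0058 0.1187 0.1262 f track -0.24 0.15 -0.02 grip -5.15265418570311e-05
tool in track: x 1.0 0.0011 z [-1.e-04 -1.e-04 -1.e+00] joints [ 0.12  0.42 -0.64  1.87  0.3   0.95 -0.77]
tool shift [ 0.0008 -0.0093  0.0012]
```

Request:
step_arm(gripper=[0,0,0,0,0], translation=[[0,-0.004,0],[0,-0.003,0],[0,0,0],[0,0,0],[0,0,0]], angular=[[0,0,0],[0,0,0],[0,0,0],[0,0,0],[0,0,0]])

```text
clock: 5.6
tool_pos: [0.5309, 0.1977, 0.1263]
ee_rot: [0.999, -0.055, -0.0, 0.0]
contact_force: [-0.1, -0.2, 0.4]
grip_width: -0.0001
```

Request:
step_arm(gripper=[0,0,0,0,0], translation=[[0,-0.003,0],[0,-0.002,0],[0,0,0],[0,0,0],[0,0,0]], angular=[[0,0,0],[0,0,0],[0,0,0],[0,0,0],[0,0,0]])

```text
clock: 6.1
tool_pos: [0.5314, 0.2028, 0.1263]
ee_rot: [0.999, -0.055, -0.0, -0.0]
contact_force: [-0.6, 0.2, -0.4]
grip_width: 0.0003
```

```bash
python3 -c "
from g import *; st((-.005,0.128,.125))
import cv2
for n in ('top','side'):
    im=ctrl.get_image(n); cv2.imwrite('pics/%s1.png'%n,im['color'])
a=cv2.imread('pics/top1.png')[165:305,95:425];b=cv2.imread('pics/side1.png')[110:250,140:350]
f=lambda a,w:cv2.resize(cv2.convertScaleAbs(a,alpha=1.6),(w,300),interpolation=cv2.INTER_CUBIC)
cv2.imwrite('pics/m1.png',cv2.vconcat([f(a,700),cv2.copyMakeBorder(f(b,450),0,0,0,250,0)]))
"
```

```text
t 6.1 track xyz -0.0058 0.1308 0.1263 f track -0.66 0.14 -0.44 grip 0.0002825348402488399
tool in track: x 1.0 0.0011 z [-1.e-04  2.e-04 -1.e+00] joints [ 0.1   0.43 -0.64  1.86  0.31  0.95 -0.79]
tool shift [0.0008 0.0028 0.0013]
```

View pics/m1.png

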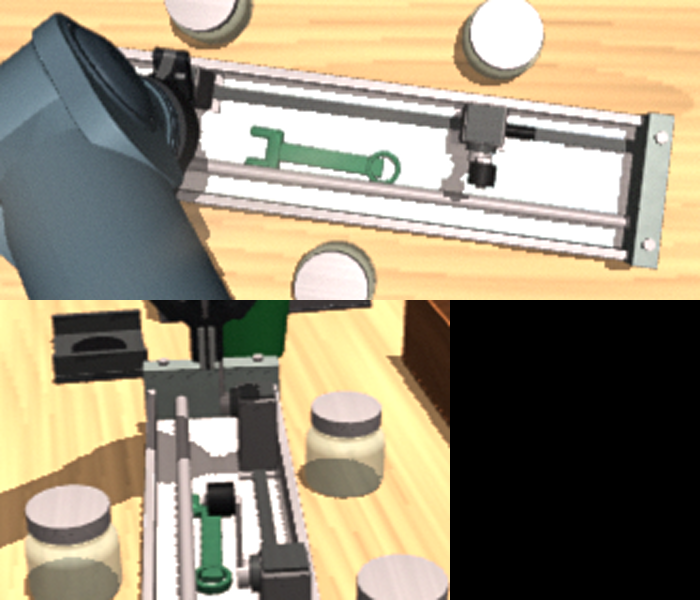

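The top view shows the arm hiding the left roller. In the side view the closed fingers stand in line with where that roller was. There's no contact force yet, so I'll keep feeling for it.

Request:
step_arm(gripper=[0,0,0,0,0], translation=[[0,-0.002,0],[0,-0.002,0],[0,0,0],[0,0,0],[0,0,0]], angular=[[0,0,0],[0,0,0],[0,0,0],[0,0,0],[0,0,0]])

```text
clock: 6.7
tool_pos: [0.532, 0.2063, 0.1264]
ee_rot: [0.999, -0.055, 0.0, 0.0]
contact_force: [-0.1, -3.1, 2.7]
grip_width: -0.0
```

Request:
step_arm(gripper=[0,0,0,0,0], translation=[[0,-0.002,0],[0,-0.002,0],[0,0,0],[0,0,0],[0,0,0]], angular=[[0,0,0],[0,0,0],[0,0,0],[0,0,0],[0,0,0]])

```text
clock: 7.2
tool_pos: [0.5325, 0.2107, 0.1264]
ee_rot: [0.999, -0.055, 0.0, -0.0]
contact_force: [-0.2, -2.9, 2.5]
grip_width: 0.0002
```

```bash
python3 -c "
from g import *; st((-.005,0.128,.125))"
```

```text
t 7.2 track xyz -0.0056 0.1388 0.1264 f track 0.13 -2.86 2.49 grip 0.00021852666449716855
tool in track: x 1.0 0.001 z [ 4.e-04  1.e-04 -1.e+00] joints [ 0.08  0.43 -0.64  1.85  0.31  0.96 -0.8 ]
tool shift [0.0006 0.0108 0.0014]
```

Contact came at track y of about 0.133, with a sideways force of about 2.9 N. I'll press to about 33 mm past contact, which is about 0.58 rad, and lower the tip a little on the way.

Request:
step_arm(gripper=[0,0,0,0,0], translation=[[0,-0.004,0.001],[0,-0.004,0.001],[0,-0.004,0.001],[0,0,0],[0,0,0]], angular=[[0,0,0],[0,0,0],[0,0,0],[0,0,0],[0,0,0]])

```text
clock: 7.7
tool_pos: [0.5337, 0.2228, 0.1232]
ee_rot: [0.999, -0.054, -0.0, -0.0]
contact_force: [1.6, -3.8, 1.9]
grip_width: -0.0
```

```bash
python3 -c "
from g import *; st((-.005,0.166,.12))"
```

```text
t 7.7 track xyz -0.0058 0.1509 0.1232 f track 1.97 -3.62 1.86 grip -1.6253214749234043e-05
tool in track: x 1.0 0.0013 z [-0.e+00  1.e-04 -1.e+00] joints [ 0.06  0.45 -0.64  1.84  0.32  0.96 -0.83]
tool shift [ 0.0008 -0.0151  0.0032]
```

Request:
step_arm(gripper=[0,0,0,0,0], translation=[[0,-0.004,0.001],[0,-0.004,0.001],[0,-0.004,0.001],[0,-0.003,0],[0,0,0]], angular=[[0,0,0],[0,0,0],[0,0,0],[0,0,0],[0,0,0]])

```text
clock: 8.2
tool_pos: [0.5351, 0.236, 0.1191]
ee_rot: [0.998, -0.055, -0.001, 0.001]
contact_force: [1.3, -5.7, -0.4]
grip_width: 0.0001
```

```bash
python3 -c "
from g import *; st((-.005,0.166,.12))
import cv2
for n in ('wrist','side'):
    im=ctrl.get_image(n); cv2.imwrite('pics/%s2.png'%n,im['color'])
a=cv2.imread('pics/wrist2.png');b=cv2.imread('pics/side2.png')[60:200,140:350]
f=lambda a,w:cv2.resize(cv2.convertScaleAbs(a,alpha=1.6),(w,300),interpolation=cv2.INTER_CUBIC)
cv2.imwrite('pics/m2.png',cv2.hconcat([f(a,400),f(b,400)]))
"
```

```text
t 8.2 track xyz -0.0058 0.1643 0.1191 f track 1.97 -5.56 -0.38 grip 5.624356822560095e-05
tool in track: x 1.0 0.0006 z [-0.0013 -0.0026 -1.    ] joints [ 0.03  0.47 -0.63  1.82  0.33  0.96 -0.86]
tool shift [ 0.0008 -0.0017 -0.0009]
```

View pics/m2.png

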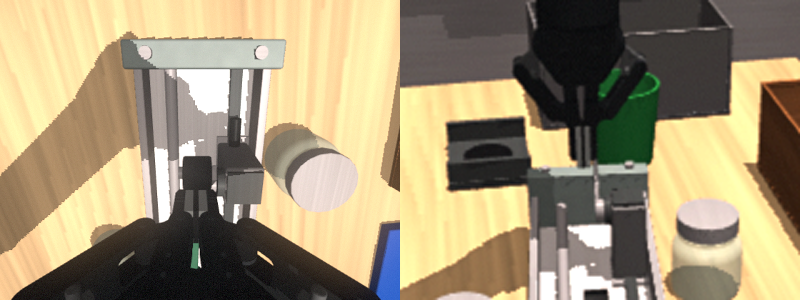

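The wrist view shows the black roller, near (197,172) in the picture, pushed out ahead of the finger tips and leaning toward the left end block. The housing beside it hasn't moved. The 5.5 N reading fits a lean of about 0.58 rad, so I'll hold here.

Request:
step_arm(gripper=[0,0,0,0,0], translation=[[0,0,0],[0,0,0],[0,0,0],[0,0,0],[0,0,0]], angular=[[0,0,0],[0,0,0],[0,0,0],[0,0,0],[0,0,0]])

```text
clock: 8.8
tool_pos: [0.5351, 0.2358, 0.1192]
ee_rot: [0.998, -0.055, -0.001, 0.001]
contact_force: [1.0, -5.6, -0.3]
grip_width: 0.0002
```

Request:
step_arm(gripper=[0,0,0,0,0], translation=[[0,0,0],[0,0,0],[0,0,0],[0,0,0],[0,0,0]], angular=[[0,0,0],[0,0,0],[0,0,0],[0,0,0],[0,0,0]])

```text
clock: 9.3
tool_pos: [0.5351, 0.2358, 0.1192]
ee_rot: [0.998, -0.055, -0.001, 0.001]
contact_force: [0.4, -4.7, -0.0]
grip_width: 0.0003
```

Request:
step_arm(gripper=[0,0,0,0,0], translation=[[0,0,0],[0,0,0],[0,0,0],[0,0,0],[0,0,0]], angular=[[0,0,0],[0,0,0],[0,0,0],[0,0,0],[0,0,0]])

```text
clock: 9.8
tool_pos: [0.5351, 0.2358, 0.1192]
ee_rot: [0.998, -0.055, -0.001, 0.001]
contact_force: [1.1, -6.7, -1.5]
grip_width: 0.0001
```

```bash
python3 -c "
from g import *; st((-.005,0,.12))"
```

```text
t 9.8 track xyz -0.0058 0.164 0.1192 f track 1.79 -6.58 -1.55 grip 0.00011895107876982502
tool in track: x 1.0 0.0001 z [-0.0013 -0.0026 -1.    ] joints [ 0.03  0.47 -0.63  1.82  0.33  0.96 -0.86]
tool shift [ 0.0007  0.164  -0.0004]
```

Request:
step_arm(gripper=[0,0,0,0,0], translation=[[0,0.01,0],[0,0.01,0],[0,0.01,0],[0,0.01,0],[0,0.01,0]], angular=[[0,0,0],[0,0,0],[0,0,0],[0,0,0],[0,0,0]])

```text
clock: 10.3
tool_pos: [0.5294, 0.1883, 0.1203]
ee_rot: [0.999, -0.054, 0.0, -0.001]
contact_force: [0.2, -0.5, 0.6]
grip_width: -0.0003
```

Request:
step_arm(gripper=[0,0,0,0,0], translation=[[0,0.02,0],[0,0.025,0],[0,0.025,0],[0,0.025,0],[0,0.02,0]], angular=[[0,0,0],[0,0,0],[0,0,0],[0,0,0],[0,0,0]])

```text
clock: 10.8
tool_pos: [0.5172, 0.0724, 0.1204]
ee_rot: [0.998, -0.055, 0.0, -0.0]
contact_force: [-0.6, 0.7, -0.5]
grip_width: -0.0003
```

Request:
step_arm(gripper=[0,0,0,0,0], translation=[[0,0.01,0],[0,0.01,0],[0,0.01,0],[0,0,0],[0,0,0]], angular=[[0,0,0],[0,0,0],[0,0,0],[0,0,0],[0,0,0]])

```text
clock: 11.3
tool_pos: [0.5142, 0.0443, 0.1204]
ee_rot: [0.999, -0.054, 0.0, -0.0]
contact_force: [-0.3, -0.7, 0.0]
grip_width: 0.0003
```

```bash
python3 -c "
from g import *; st((-.005,-0.075,.124))
import cv2,numpy as np
from h import *
im=ctrl.get_image('top'); cv2.imwrite('pics/top3.png',im['color'])
cv2.imwrite('pics/m3.png',cv2.resize(cv2.convertScaleAbs(im['color'][140:340,80:440],alpha=1.6),None,fx=2,fy=2))
W=pts(im)
for n,b in dict(L=(150,185,205,245),R=(305,340,228,260)).items():
    w=W[b[2]:b[3],b[0]:b[1]].reshape(-1,3); w=w[(w[:,2]>.125)&(w[:,2]<.16)]; q=w.mean(0)[:2]-c; print(n,len(w),q@tx,q@ty)
"
```

```text
t 11.3 track xyz -0.0055 -0.0286 0.1204 f track -0.21 -0.68 0.03 grip 0.0003334464352663223
tool in track: x 1.0 0.0014 z [ 4.e-04  8.e-04 -1.e+00] joints [ 0.38  0.33 -0.61  1.99  0.24  0.89 -0.48]
tool shift [ 0.0005  0.0464 -0.0037]
L 165 -0.004104568360935765 0.1499621715435033
R 167 -0.00412840688083799 -0.108410336712526
```

View pics/m3.png

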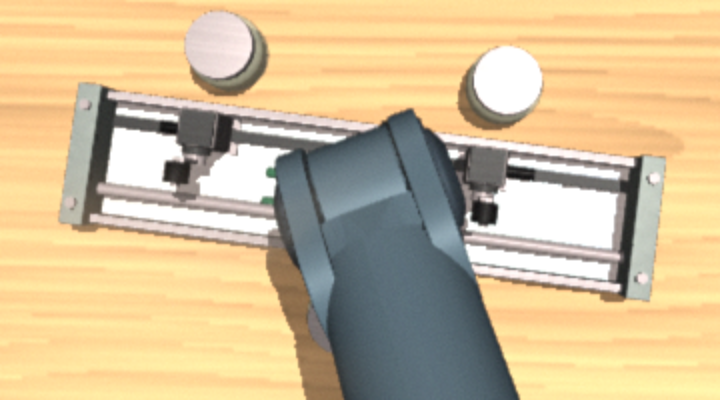

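The left roller, near (177,172), is upright again at its starting place (track y 0.150). The right roller, near (485,211), hasn't been touched and the jars haven't moved. Now I'll feel for the right arm, expecting contact at y of about -0.091.

Request:
step_arm(gripper=[0,0,0,0,0], translation=[[0,0.012,-0.001],[0,0.012,-0.001],[0,0.012,-0.002],[0,0.01,0],[0,0,0]], angular=[[0,0,0],[0,0,0],[0,0,0],[0,0,0],[0,0,0]])

```text
clock: 11.85
tool_pos: [0.5088, -0.005, 0.1242]
ee_rot: [0.998, -0.057, -0.0, 0.001]
contact_force: [0.3, 0.2, 0.0]
grip_width: 0.0002
```

Request:
step_arm(gripper=[0,0,0,0,0], translation=[[0,0.003,0],[0,0.003,0],[0,0.003,0],[0,0,0],[0,0,0]], angular=[[0,0,0],[0,0,0],[0,0,0],[0,0,0],[0,0,0]])

```text
clock: 12.35
tool_pos: [0.508, -0.0108, 0.1243]
ee_rot: [0.999, -0.054, 0.0, -0.0]
contact_force: [-0.6, -0.3, 0.0]
grip_width: 0.0001
```

Request:
step_arm(gripper=[0,0,0,0,0], translation=[[0,0.002,0],[0,0.002,0],[0,0,0],[0,0,0],[0,0,0]], angular=[[0,0,0],[0,0,0],[0,0,0],[0,0,0],[0,0,0]])

```text
clock: 12.85
tool_pos: [0.5077, -0.0142, 0.1245]
ee_rot: [0.999, -0.054, 0.0, -0.0]
contact_force: [-0.3, 2.2, 1.9]
grip_width: -0.0002
```

```bash
python3 -c "
from g import *; st((-.005,-0.091,.124))"
```

```text
t 12.85 track xyz -0.0055 -0.0875 0.1245 f track -0.51 2.12 1.87 grip -0.0001984075103355858
tool in track: x 1.0 0.0017 z [ 3.e-04  7.e-04 -1.e+00] joints [ 0.48  0.31 -0.59  2.    0.22  0.89 -0.34]
tool shift [0.0005 0.0035 0.0005]
```

Contact at y of about -0.086. I'll press about 31 mm further and lower the tip as before.

Request:
step_arm(gripper=[0,0,0,0,0], translation=[[0,0.004,0.001],[0,0.004,0.001],[0,0.004,0.001],[0,0.004,0.001],[0,0,0]], angular=[[0,0,0],[0,0,0],[0,0,0],[0,0,0],[0,0,0]])

```text
clock: 13.35
tool_pos: [0.5062, -0.0319, 0.1203]
ee_rot: [0.998, -0.055, 0.0, 0.0]
contact_force: [1.7, 2.1, 2.5]
grip_width: 0.0002
```

Request:
step_arm(gripper=[0,0,0,0,0], translation=[[0,0.004,0.001],[0,0.004,0],[0,0.004,0],[0,0.003,0],[0,0,0]], angular=[[0,0,0],[0,0,0],[0,0,0],[0,0,0],[0,0,0]])

```text
clock: 13.85
tool_pos: [0.5037, -0.0443, 0.118]
ee_rot: [0.999, -0.054, -0.0, -0.002]
contact_force: [2.4, 5.6, -3.1]
grip_width: -0.0
```

```bash
python3 -c "
from g import *; st((-.005,-0.118,.12))
import cv2
im=ctrl.get_image('side'); cv2.imwrite('pics/side4.png',cv2.resize(cv2.convertScaleAbs(im['color'][100:360,120:400],alpha=1.6),None,fx=2,fy=2))"
```

```text
t 13.85 track xyz -0.0062 -0.1179 0.118 f track 1.8 5.82 -3.12 grip -2.5245981204714382e-05
tool in track: x 1.0 0.0015 z [-4.0e-04  3.1e-03 -1.0e+00] joints [ 0.52  0.31 -0.58  2.01  0.21  0.88 -0.28]
tool shift [ 0.0012  0.0001 -0.002 ]
```

View pics/side4.png

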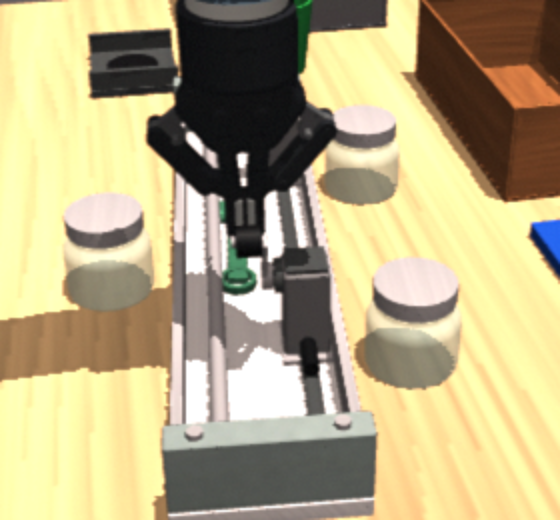

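The side view shows the right roller, near (249,238) in the crop, in front of the closed fingers and leaning toward the near end block. The jars are clear. Holding.

Request:
step_arm(gripper=[0,0,0,0,0], translation=[[0,0,0],[0,0,0],[0,0,0],[0,0,0],[0,0,0]], angular=[[0,0,0],[0,0,0],[0,0,0],[0,0,0],[0,0,0]])

```text
clock: 14.4
tool_pos: [0.5038, -0.044, 0.1181]
ee_rot: [0.999, -0.054, -0.0, -0.001]
contact_force: [3.0, 5.8, -3.0]
grip_width: 0.0001
```

```bash
python3 -c "
from g import *; st()
from h import *
import cv2
for n in ('top','side'):
    im=ctrl.get_image(n); W=pts(im); q=W[...,:2]-c; X=q@tx;Y=q@ty
    m=(X>-.016)&(X<.006)&(Y<-.128)&(Y>-.2)&(W[...,2]>.1)&(W[...,2]<.155)
    print(n,m.sum(),Y[m].min() if m.any() else 0,Y[m].max() if m.any() else 0,np.median(Y[m]),W[m][:,2].max())
"
```

```text
t 14.4 track xyz -0.0062 -0.1175 0.1181 f track 2.33 6.1 -3.04 grip 6.95744506328108e-05
tool in track: x 1.0 0.0022 z [-4.e-04  3.e-03 -1.e+00] joints [ 0.52  0.31 -0.58  2.01  0.21  0.88 -0.28]
  return _methods._mean(a, axis=axis, dtype=dtype,
  ret = ret.dtype.type(ret / rcount)
Traceback (most recent call last):
ValueError: zero-size array to reduction operation maximum which has no identity
```

Request:
step_arm(gripper=[0,0,0,0,0], translation=[[0,0,0],[0,0,0],[0,0,0],[0,0,0],[0,0,0]], angular=[[0,0,0],[0,0,0],[0,0,0],[0,0,0],[0,0,0]])

```text
clock: 14.95
tool_pos: [0.5037, -0.0439, 0.1181]
ee_rot: [0.999, -0.054, -0.0, -0.001]
contact_force: [2.9, 6.1, -3.4]
grip_width: 0.0
```

Request:
step_arm(gripper=[0,0,0,0,0], translation=[[0,0,0],[0,0,0],[0,0,0],[0,0,0],[0,0,0]], angular=[[0,0,0],[0,0,0],[0,0,0],[0,0,0],[0,0,0]])

```text
clock: 15.45
tool_pos: [0.5037, -0.044, 0.1181]
ee_rot: [0.999, -0.054, -0.0, -0.001]
contact_force: [2.5, 6.0, -3.7]
grip_width: -0.0
```

The top view is blocked by the arm, so I'll measure the roller in the side view before letting go.

```bash
python3 -c "
from g import *
from h import *
im=ctrl.get_image('side'); W=pts(im); q=W[...,:2]-c; X=q@tx;Y=q@ty
m=(X>-.016)&(X<.006)&(Y<-.132)&(Y>-.2)&(W[...,2]>.1)&(W[...,2]<.155)
print(m.sum(),np.percentile(Y[m],[0,5,50,95]),np.percentile(W[m][:,2],[2,50,98]))
A=np.c_[2*Y[m],2*W[m][:,2],np.ones(m.sum())]; s=np.linalg.lstsq(A,Y[m]**2+W[m][:,2]**2,rcond=None)[0]; print('circle',s[:2],np.sqrt(s[2]+s[0]**2+s[1]**2))
"
```

```text
251 [-0.15262055 -0.15112649 -0.14707456 -0.13612824] [0.116767   0.13581795 0.14216523]
circle [-0.13948964  0.13029769] 0.011050844478562279
```

A circle fitted to the roller has its centre at y -0.1395, z 0.130 and radius 11.05 mm. That gives a lean of about 0.54–0.58 rad, so the arm is clearly tripped and well short of strain. It has been held for over 1.5 s, so I'll release it and rise.

Request:
step_arm(gripper=[0,0,0,0,0], translation=[[0,-0.01,0],[0,-0.01,0],[0,-0.01,0],[0,-0.01,0],[0,-0.015,0]], angular=[[0,0,0],[0,0,0],[0,0,0],[0,0,0],[0,0,0]])

```text
clock: 16.0
tool_pos: [0.5097, 0.0074, 0.1188]
ee_rot: [0.998, -0.055, -0.001, 0.001]
contact_force: [-0.1, -0.2, 0.1]
grip_width: 0.0004
```

Request:
step_arm(gripper=[0,0,0,0,0], translation=[[0,-0.02,0],[0,-0.02,0],[0,-0.02,0],[0,0,0],[0,0,0]], angular=[[0,0,0],[0,0,0],[0,0,0],[0,0,0],[0,0,0]])

```text
clock: 16.5
tool_pos: [0.5165, 0.0677, 0.119]
ee_rot: [0.999, -0.054, -0.0, 0.001]
contact_force: [0.4, -0.1, -0.0]
grip_width: -0.0001
```

Request:
step_arm(gripper=[0,0,0,0,0], translation=[[0,0,-0.025],[0,0,-0.025],[0,0,-0.025],[0,0,-0.025],[0,0,0]], angular=[[0,0,0],[0,0,0],[0,0,0],[0,0,0],[0,0,0]])

```text
clock: 17.0
tool_pos: [0.5195, 0.0667, 0.223]
ee_rot: [0.998, -0.056, 0.004, 0.0]
contact_force: [0.2, 0.9, 0.7]
grip_width: 0.0001
```

Request:
step_arm(gripper=[0,0,0,0,0], translation=[[0,0,0],[0,0,0],[0,0,0],[0,0,0],[0,0,0]], angular=[[0,0,0],[0,0,0],[0,0,0],[0,0,0],[0,0,0]])

```text
clock: 17.5
tool_pos: [0.5163, 0.0685, 0.2185]
ee_rot: [0.999, -0.054, -0.001, -0.0]
contact_force: [0.3, 0.8, -0.0]
grip_width: 0.0
```

```bash
python3 -c "
from g import *; st()
import cv2
from h import *
im=ctrl.get_image('top')
cv2.imwrite('pics/m5.png',cv2.resize(cv2.convertScaleAbs(im['color'][140:340,80:440],alpha=1.6),None,fx=2,fy=2))
W=pts(im)
for n,b in dict(L=(150,185,205,245),R=(305,340,228,260)).items():
    w=W[b[2]:b[3],b[0]:b[1]].reshape(-1,3); w=w[(w[:,2]>.125)&(w[:,2]<.16)]; q=w.mean(0)[:2]-c; print(n,len(w),q@tx,q@ty)
for n,b in dict(ja=(165,220,140,190),jb=(305,360,155,208)).items():
    w=W[b[2]:b[3],b[0]:b[1]].reshape(-1,3); w=w[(w[:,2]>.065)&(w[:,2]<.085)]; print(n,len(w),w.mean(0))
"
```

```text
t 17.5 track xyz -0.0061 -0.0044 0.2185 f track 0.21 0.82 -0.03 grip 1.2424031378175266e-05
tool in track: x 1.0 0.0012 z [-1.5e-03  1.0e-04 -1.0e+00] joints [ 0.38  0.21 -0.66  1.89  0.15  1.09 -0.44]
L 146 -0.004281776345791524 0.15112188730106613
R 166 -0.00406974325130233 -0.10842815501697968
ja 941 [0.65252043 0.20428266 0.07440649]
jb 944 [ 0.62493265 -0.05820438  0.07495807]
```

View pics/m5.png

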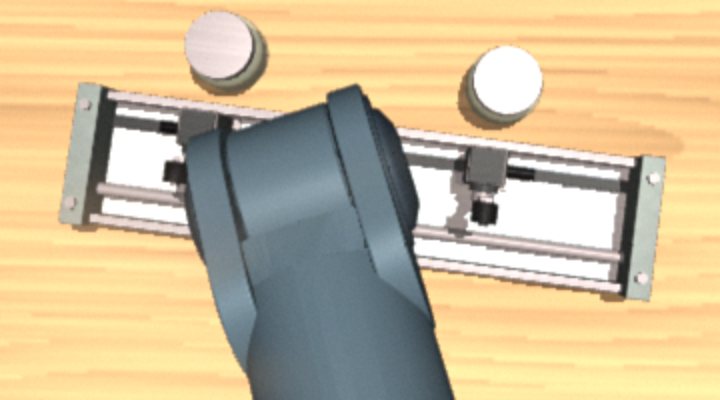

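Both rollers are upright at their starting places, and jars a and b are unmoved. The arm hides jar c here, so I'll check it in the side view before handing in.

```bash
python3 -c "
from g import *
from h import *
def jc(im):
    W=pts(im); m=(abs(W[...,0]-.4076)<.06)&(abs(W[...,1]-.0857)<.06)&(W[...,2]>.068)&(W[...,2]<.082); return m.sum(),W[m].mean(0)
print(jc(np.load('side0.npz')),jc(ctrl.get_image('side')))
print(ctrl.get_obs()['contact_force']); print(ctrl.sign_off())"
```

```text
(np.int64(762), array([0.40598442, 0.08129473, 0.0743894 ])) (np.int64(754), array([0.40597167, 0.08130871, 0.07447744]))
[ 0.12866118 -0.09747673  0.08696405]
the job is handed in; nothing more can be done
None
```

I tripped both roller switches in order, left then right. Each was held for about 1.5 s or more and then sprang back upright. I handed the job in at about 17.6 s of the 64 s allowed; no verdict is reported.

- **Left arm:** I felt contact at about y = 0.133 m along the track and pressed about 31 mm further, which puts the lean at about 0.54 rad. That comes from travel only, because the gripper hid the roller. It is uncertain by about ±0.03 rad, and the 5–6.5 N push suggests it may have leaned slightly more.
- **Right arm:** I felt contact at about y = -0.086 m and pressed about 32 mm. A circle fitted to the roller in the side view gave 0.54–0.58 rad.
- **Last checks:**
  - Both rollers were back at their starting places. The left one read 1 mm off, in a view the arm partly covered.
  - All three jars were within 1 mm of where they started. The arm hid jar c from above, so I checked it in the side view.
  - The tool was free in the air, with a contact force of about 0.2 N.
- **Disagreement:** the offset from contact point to roller centre came out at 17.5 mm on the left and 22 mm on the right. I put this down to the feeling steps and the calibration error, and both leans stay well between the trip and strain limits.

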